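# Pin a control unit into line with a tapered drift

### The arm

A 6-joint arm with a two-finger parallel gripper is mounted at the origin on the work surface. World frame = base frame: x ahead of the robot, y to its left, z up, the work surface at z = 0. Lengths are in m, angles in rad, forces in N, time in s.
With the tool pointing down it reaches from about 0.3 to 0.875 m from the base axis. Payload 6.4 kg.
Tool frame: the origin (TCP) lies on the centre line of the jaws, within the pads' length; the fingertips stand 11 mm ahead of it and the grasp point (between the pads) lies 8 mm behind it; x points along the fingers, y is the direction in which the jaws open and shut, and the axes are right-handed (so a half turn about x gives the same grasp; the last joint's range is limited). The gripper opens to 85 mm and grips with 20 to 120 N. Pads are 22 mm wide; open, the fingers measure 114 mm over their backs; the gripper's body (76 mm by 85 mm) begins 54 mm behind the grasp point. The pads swing forward as they close: fully open they stand 13 mm farther back than shut.
Start: joints at [-1.412, 0.181, 1.607, -0, 1.354, -0.206], TCP at [0.205, -0.537, 0.205] pointing down, gripper open.
Joint ranges: [-2.99, 2.99], [-0.89, 2.07], [0.3, 2.58], [-1.14, 4.28], [0, 2.63], [-3.12, 3.12]. Speed limits (rad/s): [2.57, 2.57, 3.01, 3.14, 3.14, 3.14].

### API

Orientations are given as a unit quaternion [w, x, y, z].
In Python, from bench import ctrl, camera, hand_in gives the robot as it stands. The module is installed in compiled form; this text tells all that it offers.
- The arm moves only by the tool drive_tool, never from a script. Its argument "increments" is a list of rows, each a list of 7 numbers: the shift along the tool's x, y, z in m, then the turn, a rotation vector about the tool's x, y, z in degrees, then the gripper's target within -1 to 1 (fully open at 1, half-way at 0, shut at -1). In form: [[dx, dy, dz, rx, ry, rz, claw], ...]. A call has 1 to 10 rows; each row shifts and turns the commanded pose from where the row before left it, along the tool's axes as they then stand; what a row does not reach is not made up. A row lasts 1/8 s, in which the tool goes at most 62.5 mm and 10.7 degrees, less where a joint would pass 70% of its speed; a pose out of reach is approached as far as the arm can. A call is refused whole if a number of a shift passes 0.0625 or a number of a turn 10.7, either way. A call with a gripper value outside its range is refused whole. The fingers move at their own pace and stop on an object; the grip force is fixed at half the most. Time passes only in rows, so rows that do not move let the fingers close. It gives the time, the measured TCP pose, the force and the opening at its end, in the units of the state.
- ctrl.get_obs(): the state, without advancing time (a new reading comes with each control period).
- camera(name): name is "scene" or "top" or "wrist"; returns a dict with "img" (384x512x3 uint8, red, green, blue), "depth" (384x512 float32, m along the optical axis (not along the pixel's ray), 0 where there is no reading), "fx", "fy", "cx", "cy" (pixels), "world_from_camera" (4x4, takes a point from camera to world coordinates); the wrist camera has in their place "hand_eye" (4x4, takes a point from camera to tool coordinates, whose origin is the TCP and whose axes are the tool frame's). Camera axes: x right, y down, z forward; pixel columns grow to the right and rows downward; lengths in m; the calibration is good to about 2 mm. A picture is of the moment at which its call begins: read the wrist's pose just before it.
- hand_in(): hands the job in, once; it reports no verdict.
The state is a dict: "time_s": time; "q": joint angles; "dq": joint speeds; "joint_efforts": joint torques, N m; "eef_pos": TCP position; "eef_rot": TCP orientation; "wrist_force": force on the tool from outside, world axes, zero at the start; "torque": the same for the moment, N m; "opening": opening from 0.0 (shut) to 1.0 (fully open).
Only numpy, scipy, OpenCV 4.12 (cv2) and the standard library are available. Lean on these libraries where they do the work, as an engineer would, in place of code of your own. Each camera call takes 0.05 s, during which the arm holds its last target.

### The job

The opened engine control unit on the sloping cradle has shifted sideways, one way or the other, so the hole in its ear no longer lines up with the hole in the blue tab underneath. Take the red-handled tapered drift from the tool stand and push it square to the slope down through both holes, so that it draws the unit into line, until its collar is fully home, flat on the ear; then let go and leave it there. Leave the blue-handled pin in the stand and the other loose things where they are.

Things in the scene. Friction and masses are not known exactly. Their poses are not given: they have to be found in the camera images.
- drift: Tapered steel drift with red handle, 146 mm, about 0.25 kg. Origin: centre of the collar's underside; z points up the handle, x and y square to its flats. Above: round collar, 40 mm diameter, z 0 to 6 mm; square handle 24 x 24 mm, z 6 to 66 mm. Below: round shank, diameter 20.4, to z = -25 mm, then a taper to the 8 mm tip. Starts upright in either of the stand's two holes, collar on its top.
- drift_tip (a point): The drift's tip, on its axis 80 mm below its origin: 8 mm in diameter, slightly blunted.
- gauge: Bystander: straight pin with a blue handle, same collar and handle as the drift, 23 mm blunt shank 60 mm long (does not fit the cradle's holes). Stands in the stand's other hole. Origin: centre of the collar's underside.
- stand: Fixed grey tool stand, 90 x 164 mm, 105 mm high: a 10 mm top plate with two 26 mm holes at y = -40 and +40 mm in its frame. Origin: centre of its underside, z up, the holes lie along its y.
- cradle: Fixed blue cradle, about 205 x 160 mm. Origin on the bench, straight below the tab's hole; z up. On its 30 degree slope, low edge to its -x, the control unit (die-cast tray 126 x 180 mm, green board, three black plugs) slides stiffly across the slope (4 N, 13 mm either side of in line, no other way). The tray begins 52 mm down the slope from the hole and rises 20 mm above the ear.
- tab: Fixed blue tab of the cradle, 60 x 90 x 10 mm, with a 22 mm round through hole, 130 mm above the bench. Origin: centre of the hole on the upper face. Its z axis is the hole's axis, square to the slope, leaning 30 degrees from vertical towards the cradle's -x (roughly to the robot); x points up the slope, y across it. The space below the hole is free for the drift.
- ear_level (a point): Point on the tab's hole axis level with the ear's upper face, 9 mm above the tab; fixed to the tab, axes as the tab's. The aluminium ear, 8 mm thick, 46 x 56 mm, lies 1 mm above the tab; its 22 mm hole would be centred here if in line, but starts up to 10 mm off along the tab's +y or -y. How far and which way is not measured: look or feel. The tip enters only where both holes overlap.
- jar: Bystander: amber jar, 52 mm diameter, 60 mm high, loose.
- cover: Bystander: black plug cover, 60 x 85 x 30 mm, loose.
- screwdriver: Bystander: orange-handled screwdriver lying on the bench, loose.

How it is judged:
By the outcome, as a careful person would: the job done as asked, in the order asked, and still so for the second after the job is handed in, with the robot touching nothing.
It also fails if it takes over 58 s, if anything falls off the work surface, if the arm or the gripper's body presses on something with over 40 N, if the wrist force passes 120 N, or if a joint passes its speed limit or range.

## Working session

There is one attempt and no reset: what is moved stays moved. The work goes in short steps, Python scripts to look and compute and a tool call to move; the robot and the scene stay as the last step left them, time stands still between calls to the robot, and variables do not carry over. Pictures are saved under pics/ and viewed, and the job is handed in when it is done.

Besides the shell and the picture viewer there is one more tool, called as name(argument=value, ...), one argument or row to a line, values as JSON. drive_tool: Moves the arm, as the interface text tells. Its arguments: {"type":"object","properties":{"increments":{"type":"array","items":{"type":"array","items":{"type":"number"}}}},"required":["increments"]}

```bash
mkdir -p pics; python3 - <<'E'
from bench import ctrl,camera
import cv2,numpy as np,pickle
o=ctrl.get_obs();print(o)
for n in ["scene","top","wrist"]:
    c=camera(n);pickle.dump(c,open(f"{n}0.pkl","wb"))
    cv2.imwrite(f"pics/{n}0.png",c["img"][:,:,::-1])
    print(n,c["fx"],c["cx"],c["cy"],np.round(c.get("world_from_camera",c.get("hand_eye")),3).tolist())
E
```

```text
{'time_s': 0.0, 'q': array([-1.41225448e+00,  1.81548255e-01,  1.60798972e+00, -4.47505173e-06,
        1.35379764e+00, -2.06269884e-01]), 'dq': array([ 2.53904869e-04, -3.80965643e-06,  1.77570389e-03, -7.93655976e-05,
        1.22699506e-03, -1.45865066e-03]), 'joint_efforts': array([-7.97948833e-04, -4.44870222e+01, -3.51335192e+01, -3.97618742e-04,
        9.09355731e-03,  5.02036855e-06]), 'eef_pos': array([ 0.20508081, -0.53655378,  0.20378897]), 'eef_rot': array([ 0.12765057,  0.6953888 ,  0.12888275, -0.69536248]), 'wrist_force': array([ 0.60824632, -0.73302908, -0.66009264]), 'torque': array([-0.03323998,  0.00047981, -0.0305959 ]), 'opening': 0.9998049038165979}
scene 381.3171345730622 262.5910797790155 188.67627227071156 [[0.507, 0.582, -0.636, 1.229], [0.862, -0.345, 0.371, -0.388], [-0.003, -0.736, -0.677, 0.836], [0.0, 0.0, 0.0, 1.0]]
top 418.4649818064418 249.6040525696179 188.2518585069141 [[-0.026, -0.998, 0.063, 0.489], [-1.0, 0.025, -0.018, 0.04], [0.016, -0.063, -0.998, 1.261], [0.0, 0.0, 0.0, 1.0]]
wrist 279.45630483617765 257.27722984685744 192.5032053421725 [[-0.001, -0.292, 0.956, -0.171], [1.0, -0.001, 0.001, 0.0], [0.001, 0.956, 0.292, -0.075], [0.0, 0.0, 0.0, 1.0]]
```

View pics/scene0.png

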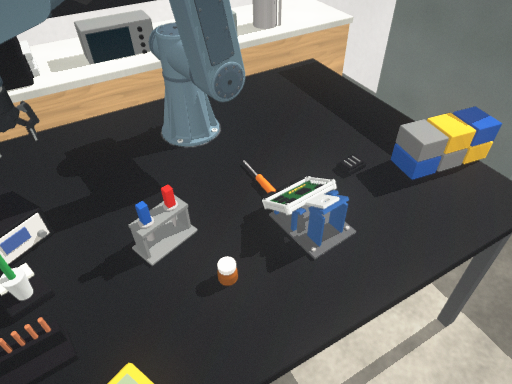

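View pics/top0.png

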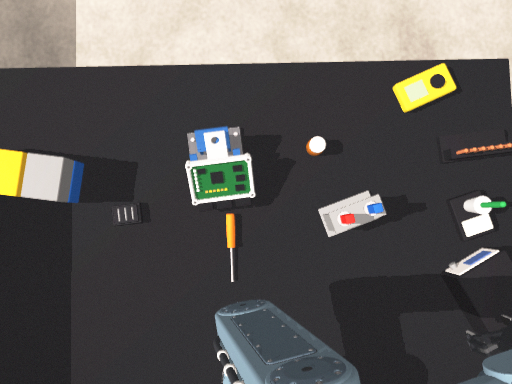

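View pics/wrist0.png

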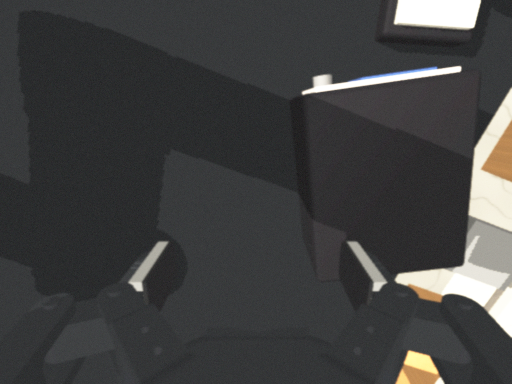

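The top view shows the ear's hole near (215,140), the red drift near (347,218) and the blue pin near (376,209). In the scene view the drift is at (168,195) and the cradle at (310,210). Next I'll measure these from depth.

```bash
cat > h.py <<'E'
import numpy as np,pickle,cv2
def load(n): return pickle.load(open(n,"rb"))
def pts(c,T=None):
    T=c["world_from_camera"] if T is None else T
    v,u=np.mgrid[0:384,0:512]; d=c["depth"]
    p=np.stack([(u-c["cx"])/c["fx"]*d,(v-c["cy"])/c["fy"]*d,d,np.ones_like(d)],-1)@np.array(T).T
    return p[...,:3]
E
python3 - <<'E'
from h import *
c=load("top0.pkl");P=pts(c);hsv=cv2.cvtColor(c["img"],cv2.COLOR_RGB2HSV)
H,S,V=[hsv[...,i].astype(int) for i in range(3)]
for n in("top0.pkl","scene0.pkl"):
    c2=load(n);Q=pts(c2);h=cv2.cvtColor(c2["img"],cv2.COLOR_RGB2HSV).astype(int)
    red=((h[...,0]<6)|(h[...,0]>174))&(h[...,1]>180)&(h[...,2]>90)
    k,l,s,_=cv2.connectedComponentsWithStats(red.astype(np.uint8))
    for i in range(1,k):
        if s[i,4]>30:
            q=Q[l==i];print(n,"red",s[i],np.round(np.median(q,0),4),np.round(q.min(0),3),np.round(q.max(0),3))
            if q[:,2].max()>.1:
              t=q[q[:,2]>np.percentile(q[:,2],95)-.006];print(" top",t.mean(0).round(4),len(t), cv2.minAreaRect((t[:,:2]*1000).astype(np.float32)))
    bl=(h[...,0]>105)&(h[...,0]<122)&(h[...,1]>150)&(h[...,2]>60)
    k,l,s,_=cv2.connectedComponentsWithStats(bl.astype(np.uint8))
    for i in range(1,k):
        if s[i,4]>30:
            q=Q[l==i];print(n,"blue",s[i],np.round(np.median(q,0),4),np.round(q.min(0),3),np.round(q.max(0),3))
# stand
m=(P[...,2]>.09)&(P[...,2]<.113);m[:, :310]=0;m[:,395:]=0;m[:185]=0;m[245:]=0
q=P[m];print("stand",len(q),cv2.minAreaRect((q[:,:2]*1000).astype(np.float32)),np.median(q[:,2]))
im=c["img"][110:250,170:400,::-1];cv2.imwrite("pics/t_zoom.png",cv2.resize(im,None,fx=3.4,fy=3.4,interpolation=cv2.INTER_CUBIC))
im=c2["img"][160:280,120:370,::-1];cv2.imwrite("pics/s_zoom.png",cv2.resize(im,None,fx=3.2,fy=3.2,interpolation=cv2.INTER_CUBIC))
E
```

```text
top0.pkl red [341 214  14   9 107] [ 0.4734 -0.233   0.1697] [ 0.463 -0.25   0.129] [0.489 0.04  1.261]
 top [ 0.4731 -0.2337  0.1878] 66 ((475.9219665527344, -104.57171630859375), (289.9447937011719, 20.8601131439209), 88.9018325805664)
top0.pkl blue [195 127  35  27 281] [0.7022 0.1455 0.1349] [0.667 0.073 0.043] [0.729 0.164 0.149]
top0.pkl blue [233 149   7   6  36] [0.6657 0.0552 0.106 ] [0.658 0.047 0.102] [0.672 0.063 0.111]
top0.pkl blue [190 154   7   6  37] [0.6526 0.1745 0.1059] [0.647 0.166 0.101] [0.661 0.183 0.112]
top0.pkl blue [ 68 161  16  42 423] [0.5959 0.523  0.0436] [0.489 0.04  0.001] [0.66  0.535 1.261]
top0.pkl blue [368 203  15  10 118] [ 0.498  -0.3069  0.1696] [ 0.487 -0.324  0.121] [0.511 0.04  1.261]
scene0.pkl red [161 185  14  23 218] [ 0.4825 -0.2383  0.1518] [ 0.27  -0.388 -0.   ] [ 1.229 -0.181  0.836]
 top [ 0.4878 -0.2398  0.1814] 62 ((846.9644775390625, -304.6562194824219), (26.822633743286133, 780.8733520507812), 79.60989379882812)
scene0.pkl blue [455 107  47  39 865] [0.6782 0.7809 0.1445] [ 0.582 -0.388  0.079] [1.229 0.841 0.836]
scene0.pkl blue [391 144  50  36 846] [0.6444 0.5285 0.0407] [ 0.541 -0.388 -0.001] [1.229 0.613 0.836]
scene0.pkl blue [329 191   9   5  32] [0.6598 0.1722 0.1091] [ 0.585 -0.388  0.001] [1.229 0.258 0.836]
scene0.pkl blue [322 195  27  19 143] [0.7228 0.1347 0.141 ] [0.678 0.078 0.064] [0.731 0.167 0.148]
scene0.pkl blue [135 201  16  24 244] [ 0.5087 -0.3128  0.1537] [ 0.329 -0.326 -0.001] [ 0.515 -0.276  0.173]
scene0.pkl blue [312 234  10  12  43] [0.7267 0.0784 0.0284] [0.703 0.075 0.015] [0.733 0.085 0.059]
stand 905 ((484.3428039550781, -275.97113037109375), (60.86116027832031, 151.43069458007812), 19.004545211791992) 0.10534527003786831
```

```bash
ls pics
```

```text
s_zoom.png
scene0.png
t_zoom.png
top0.png
wrist0.png
```

View pics/t_zoom.png

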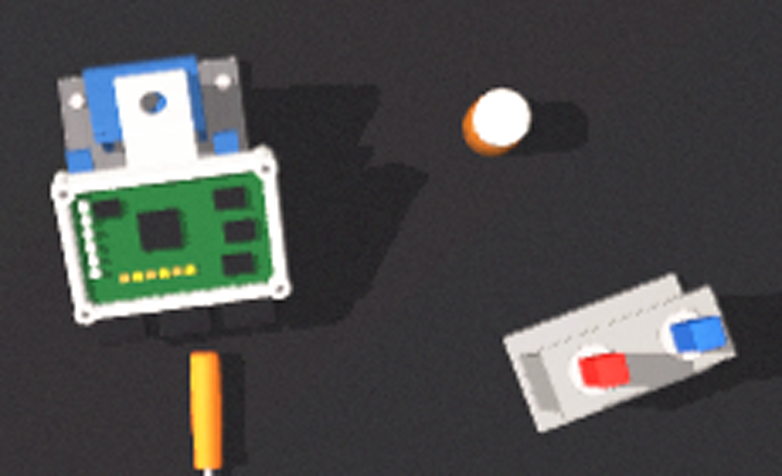

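View pics/s_zoom.png

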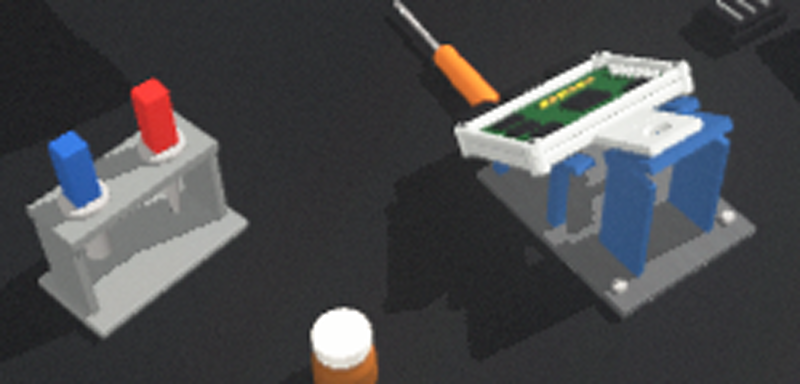

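```bash
cat >> h.py <<'E'
from scipy.spatial.transform import Rotation as R
def rot(o): w,x,y,z=o["eef_rot"]; return R.from_quat([x,y,z,w]).as_matrix()
def wristT(o,c):
    T=np.eye(4);T[:3,:3]=rot(o);T[:3,3]=o["eef_pos"];return T@np.array(c["hand_eye"])
def goal(o,p,Rg):
    A=rot(o);d=A.T@(np.array(p)-o["eef_pos"]);rv=np.degrees(R.from_matrix(A.T@Rg).as_rotvec())
    print("tool shift mm",(d*1000).round(1),"turn deg",rv.round(2))
E
python3 - <<'E'
from h import *
from bench import ctrl
o=ctrl.get_obs();print(rot(o).round(3))
# vertical pose with tool z pointing at angle
for a in (18.7-180,-45, -90,-135,180,90):
    pass
A=rot(o)
print("tool z azimuth",np.degrees(np.arctan2(A[1,2],A[0,2])))
print(A.T@(np.array([.476,-.234,.30])-o["eef_pos"]))
E
```

```text
[[-0.     0.357 -0.934]
 [ 0.001 -0.934 -0.357]
 [-1.    -0.001 -0.   ]]
tool z azimuth -159.09625928810897
[-0.09564909 -0.18625879 -0.36111015]
```

drive_tool(
  increments=[
    [-0.04,-0.01,-0.02,0,0,0,1],
    [-0.03,-0.028,-0.05,0,0,0,1],
    [-0.025,-0.03,-0.05,-5,0,0,1],
    [0,-0.03,-0.05,0,0,0,1],
    [0,-0.03,-0.05,0,0,0,1],
    [0,-0.02,-0.05,0,0,0,1],
    [0,-0.01,-0.04,0,0,0,1],
    [0,0,-0.03,-10,0,0,1],
    [0,0,0,-10,0,0,1],
    [0,0,0,-10,0,0,1],
  ],
)

```text
time_s: 1.4
eef_pos: [0.4501, -0.2553, 0.2978]
eef_rot: [-0.333, -0.623, -0.334, 0.624]
wrist_force: [0.1, -0.0, -0.3]
opening: 1.0
```

```bash
python3 - <<'E'
from h import *
from bench import ctrl
o=ctrl.get_obs();A=rot(o);print(o["eef_pos"],o["time_s"],o["q"])
print("tool z azimuth",np.degrees(np.arctan2(A[1,2],A[0,2])))
a=np.radians(-71);z=np.array([np.cos(a),np.sin(a),0]);x=np.array([0,0,-1.]);y=np.cross(z,x)
goal(o,[.476,-.234,.30],np.stack([x,y,z],1))
E
```

```text
[ 0.45005931 -0.25528257  0.29783919] 1.4 [-7.45642829e-01 -1.38282068e-02  1.62895991e+00 -1.07228280e-05
  1.52736905e+00 -1.57587367e-01]
tool z azimuth -123.69307257360605
tool shift mm [ -2.2   9.8 -32.1] turn deg [-5.269e+01 -3.000e-02  4.000e-02]
```

drive_tool(
  increments=[
    [0,0.01,-0.032,-10.5,0,0,1],
    [0,0,0,-10.5,0,0,1],
    [0,0,0,-10.5,0,0,1],
    [0,0,0,-10.5,0,0,1],
    [0,0,0,-10.5,0,0,1],
    [0,0,0,0,0,0,1],
  ],
)

```text
time_s: 2.15
eef_pos: [0.4759, -0.2349, 0.298]
eef_rot: [0.573, 0.414, 0.573, -0.414]
wrist_force: [-0.6, -0.1, 0.3]
opening: 1.002
```

```bash
python3 - <<'E'
from h import *
from bench import ctrl,camera
o=ctrl.get_obs();A=rot(o);print(o["eef_pos"],o["time_s"],o["q"])
print("tool z azimuth",np.degrees(np.arctan2(A[1,2],A[0,2])))
c=camera("wrist");pickle.dump((o,c),open("w1.pkl","wb"))
cv2.imwrite("pics/w1.png",c["img"][:,:,::-1])
E
```

```text
[ 0.47588405 -0.23490987  0.29797874] 2.15 [-6.82377980e-01  1.70068447e-02  1.59780912e+00  1.13566441e-05
  1.52742997e+00 -1.00192743e+00]
tool z azimuth -71.69119886265683
```

View pics/w1.png

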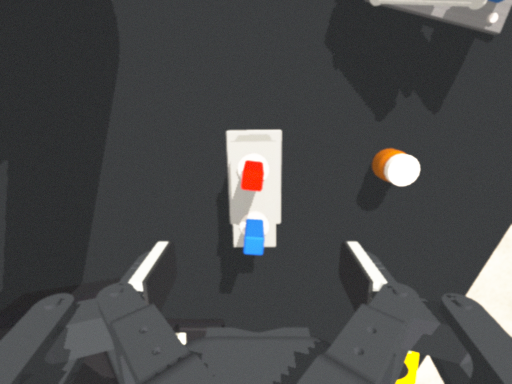

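```bash
cat >> h.py <<'E'
def rayplane(c,T,uv,zh):
    uv=np.atleast_2d(uv).astype(float);T=np.array(T)
    d=np.stack([(uv[:,0]-c["cx"])/c["fx"],(uv[:,1]-c["cy"])/c["fy"],np.ones(len(uv))],1)@T[:3,:3].T
    o=T[:3,3];return o+d*((zh-o[2])/d[:,2])[:,None]
E
python3 - <<'E'
from h import *
o,c=pickle.load(open("w1.pkl","rb"));T=wristT(o,c);P=pts(c,T)
h=cv2.cvtColor(c["img"],cv2.COLOR_RGB2HSV).astype(int)
red=((h[...,0]<6)|(h[...,0]>174))&(h[...,1]>150)&(h[...,2]>60)
blue=(h[...,0]>105)&(h[...,0]<122)&(h[...,1]>120)&(h[...,2]>60)
for n,m in(("red",red),("blue",blue)):
    m=m.copy();m[:130]=0;m[280:]=0;m[:,:220]=0;m[:,290:]=0
    q=P[m];print(n,m.sum(),np.percentile(q[:,2],[5,50,95]).round(4))
    t=q[abs(q[:,2]-.171)<.012]; print(t.mean(0).round(4),cv2.minAreaRect((t[:,:2]*1000).astype(np.float32)))
    vv,uu=np.nonzero(m&(P[...,2]>.158)); 
    w=rayplane(c,T,np.stack([uu,vv],1),.171); r=cv2.minAreaRect((w[:,:2]*1000).astype(np.float32));print(" ray rect",r)
# stand top plate & collars
m=(abs(P[...,2]-.105)<.004);m[:100]=0;m[270:]=0;m[:,:210]=0;m[:,300:]=0
print("stand",cv2.minAreaRect((P[m][:,:2]*1000).astype(np.float32)))
im=c["img"][110:270,200:310,::-1];cv2.imwrite("pics/w1z.png",cv2.resize(im,None,fx=3.7,fy=3.7,interpolation=cv2.INTER_CUBIC))
E
```

```text
red 482 [0.133  0.1719 0.1735]
[ 0.471  -0.2381  0.1714] ((471.35955810546875, -238.535888671875), (22.656475067138672, 24.275524139404297), 10.375142097473145)
 ray rect ((471.0969543457031, -237.3350372314453), (22.74530792236328, 25.982397079467773), 11.811826705932617)
blue 140 [0.0011 0.1518 0.1727]
[ 0.4974 -0.3148  0.1701] ((497.8981628417969, -313.73065185546875), (22.665239334106445, 23.3779239654541), 17.95848846435547)
 ray rect ((497.2230529785156, -311.34197998046875), (22.648807525634766, 28.711462020874023), 17.471637725830078)
stand ((484.7418518066406, -276.98504638671875), (59.32981872558594, 150.94195556640625), 19.326433181762695)
```

View pics/w1z.png

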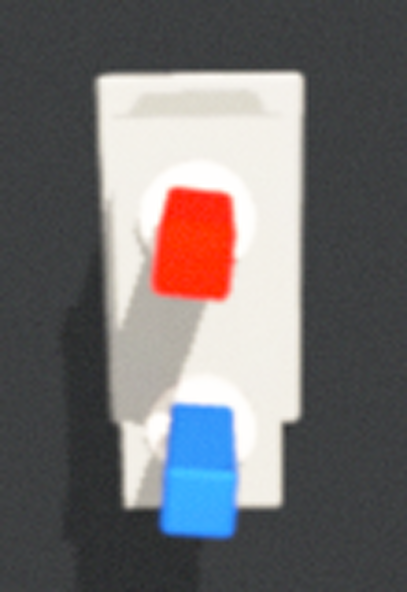

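```bash
python3 - <<'E'
from h import *
from bench import ctrl
o=ctrl.get_obs()
a=np.radians(-79.5);z=np.array([np.cos(a),np.sin(a),0]);x=np.array([0,0,-1.]);y=np.cross(z,x)
goal(o,[.4713,-.2385,.135],np.stack([x,y,z],1))
E
```

```text
tool shift mm [163.   -5.5   2. ] turn deg [ 7.68 -0.02  0.01]
```

drive_tool(
  increments=[
    [0,-0.0055,0.002,0,0,0,1],
    [0.03,0,0,7.7,0,0,1],
    [0.045,0,0,0,0,0,1],
    [0.04,0,0,0,0,0,1],
    [0.028,0,0,0,0,0,1],
    [0.015,0,0,0,0,0,1],
    [0.005,0,0,0,0,0,1],
    [0,0,0,0,0,0,1],
  ],
)

```text
time_s: 3.2
eef_pos: [0.4718, -0.2391, 0.136]
eef_rot: [0.545, 0.451, 0.544, -0.451]
wrist_force: [0.2, -0.5, 0.8]
opening: 0.999
```

```bash
python3 - <<'E'
from h import *
from bench import ctrl,camera
o=ctrl.get_obs()
c=camera("wrist");pickle.dump((o,c),open("w2.pkl","wb"))
cv2.imwrite("pics/w2.png",c["img"][:,:,::-1])
print(o["eef_pos"])
E
```

```text
[ 0.47183615 -0.23911845  0.13602477]
```

View pics/w2.png

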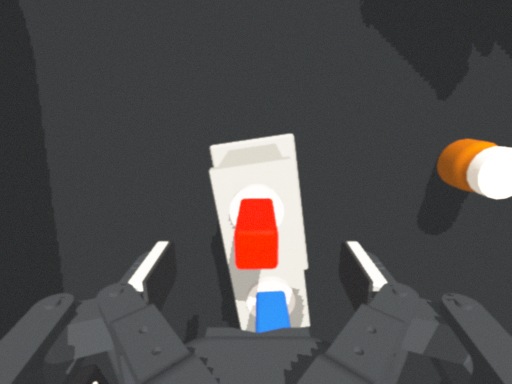

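```bash
python3 - <<'E'
from h import *
o,c=pickle.load(open("w2.pkl","rb"));T=wristT(o,c)
print(rayplane(c,T,[(257,250),(257,232),(257,268)],.171)); P=pts(c,T); print(P[225:272:6,257].round(4))
E
```

```text
[[ 0.47215704 -0.23854653  0.171     ]
 [ 0.47018923 -0.228049    0.171     ]
 [ 0.47421003 -0.24949845  0.171     ]]
[[ 0.47   -0.2271  0.1641]
 [ 0.4701 -0.2274  0.1712]
 [ 0.4706 -0.2302  0.1725]
 [ 0.4712 -0.2335  0.1728]
 [ 0.4718 -0.2368  0.1731]
 [ 0.4727 -0.2413  0.1715]
 [ 0.4731 -0.2434  0.174 ]
 [ 0.4739 -0.2478  0.1728]]
```

The handle is centred between the pads at (257,250), within 1 mm of the jaw axis. I'll grip it and lift slightly.

drive_tool(
  increments=[
    [0,0,0,0,0,0,-1],
    [0,0,0,0,0,0,-1],
    [0,0,0,0,0,0,-1],
    [0,0,0,0,0,0,-1],
    [0,0,0,0,0,0,-1],
    [0,0,0,0,0,0,-1],
  ],
)

```text
time_s: 4.0
eef_pos: [0.4715, -0.2389, 0.1358]
eef_rot: [0.545, 0.451, 0.544, -0.451]
wrist_force: [-1.8, 0.2, 4.8]
opening: 0.259
```

```bash
python3 - <<'E'
from bench import ctrl
o=ctrl.get_obs();print(o["opening"],o["wrist_force"],o["torque"],o["eef_pos"])
E
```

```text
0.2592583056596085 [-1.78901003  0.16039837  4.83236974] [0.13522624 0.3614378  0.01650844] [ 0.47153521 -0.23890231  0.13584851]
```

drive_tool(
  increments=[
    [-0.01,0,0,0,0,0,-1],
    [-0.025,0,0,0,0,0,-1],
    [-0.035,0,0,0,0,0,-1],
    [-0.045,0,0,0,0,0,-1],
    [-0.045,0,0,0,0,0,-1],
    [-0.045,0,0,0,0,0,-1],
    [-0.03,0,0,0,0,0,-1],
    [-0.01,0,0,0,0,0,-1],
  ],
)

```text
time_s: 5.0
eef_pos: [0.4719, -0.2389, 0.3822]
eef_rot: [0.546, 0.451, 0.543, -0.451]
wrist_force: [-0.2, 0.6, -3.5]
opening: 0.261
```

```bash
python3 - <<'E'
from h import *
from bench import ctrl,camera
o=ctrl.get_obs()
c=camera("wrist");pickle.dump((o,c),open("w3.pkl","wb"))
cv2.imwrite("pics/w3.png",c["img"][:,:,::-1])
c=camera("scene");pickle.dump((o,c),open("s3.pkl","wb"))
cv2.imwrite("pics/s3.png",c["img"][:,:,::-1])
print(o["eef_pos"],o["wrist_force"],o["torque"])
# tab estimate
c=load("top0.pkl");P=pts(c);h=cv2.cvtColor(c["img"],cv2.COLOR_RGB2HSV).astype(int)
sub=np.zeros((384,512),bool);sub[120:215,180:262]=1
w=sub&(h[...,1]<50)&(h[...,2]>150)
ear=w.copy();ear[150:]=0;q=P[ear];print("ear",len(q))
A=np.c_[q[:,:2],np.ones(len(q))];k=np.linalg.lstsq(A,q[:,2],rcond=None)[0];print("plane",k,"slope",np.degrees(np.arctan(np.hypot(*k[:2]))),"az",np.degrees(np.arctan2(k[1],k[0])))
print("ear rect",cv2.minAreaRect((q[:,:2]*1000).astype(np.float32)))
tr=w.copy();tr[:155]=0;q=P[tr];q=q[q[:,2]>.05];print("tray rect",cv2.minAreaRect((q[:,:2]*1000).astype(np.float32)))
E
```

```text
[ 0.47192333 -0.23892318  0.38224883] [-0.15514048  0.60242389 -3.45682824] [ 0.01945418 -0.00248761 -0.01064637]
ear 547
plane [-2.76259303 -0.68003909  2.11839863] slope 70.6341245877894 az -166.17103237672308
ear rect ((614.9068603515625, 111.39073181152344), (264.6117248535156, 156.83580017089844), 5.775044918060303)
tray rect ((572.1660766601562, 100.82099914550781), (167.19126892089844, 188.31007385253906), 0.5306601524353027)
```

View pics/w3.png

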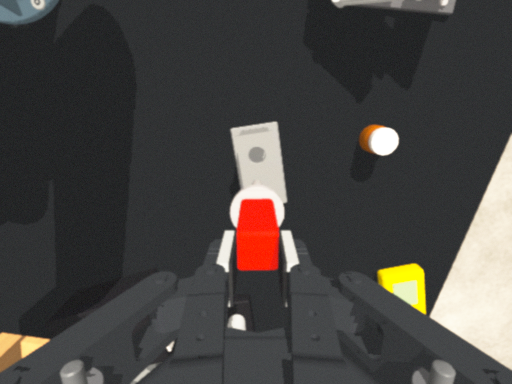

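View pics/s3.png

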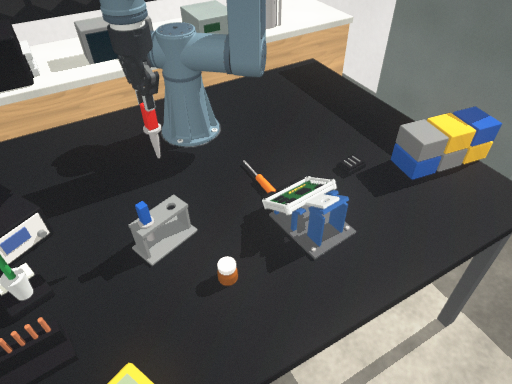

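The drift is lifted and held straight, and the gauge is still in the stand. Next I'll measure the ear and tab with depth outliers removed.

```bash
python3 - <<'E'
from h import *
c=load("top0.pkl");P=pts(c);h=cv2.cvtColor(c["img"],cv2.COLOR_RGB2HSV).astype(int)
ok=(P[...,2]<.25)&(P[...,2]>.02)
sub=np.zeros((384,512),bool);sub[120:215,180:262]=1
w=sub&ok&(h[...,1]<60)&(h[...,2]>150)
def fit(q):
    for _ in range(4):
        A=np.c_[q[:,:2],np.ones(len(q))];k=np.linalg.lstsq(A,q[:,2],rcond=None)[0];r=q[:,2]-A@k;q=q[abs(r)<max(.002,2*r.std())]
    print("plane",len(q),k.round(3),"slope",np.degrees(np.arctan(np.hypot(*k[:2]))).round(2),"az",np.degrees(np.arctan2(k[1],k[0])).round(2),r.std().round(4));return k,q
e=w.copy();e[156:]=0;e[:,:203]=0;e[:,230:]=0
k,q=fit(P[e]); print("ear rect",cv2.minAreaRect((q[:,:2]*1000).astype(np.float32)))
tb=sub&ok&(h[...,0]>105)&(h[...,0]<122)&(h[...,1]>130)&(P[...,2]>.115);tb[148:]=0
k2,q2=fit(P[tb]); print("tab rect",cv2.minAreaRect((q2[:,:2]*1000).astype(np.float32)), len(q2))
g=sub&ok&(h[...,0]>40)&(h[...,0]<85)&(h[...,1]>100);q3=P[g];fit(q3);print("board",cv2.minAreaRect((q3[:,:2]*1000).astype(np.float32)))
print(c["img"][132:150,206:226].sum(2))
im=c["img"][115:165,180:250,::-1];cv2.imwrite("pics/t_ear.png",cv2.resize(im,None,fx=11,fy=11,interpolation=cv2.INTER_CUBIC))
E
```

```text
plane 409 [ 0.559  0.066 -0.256] slope 29.39 az 6.75 0.002
ear rect ((683.1455688476562, 110.66413879394531), (62.92120361328125, 55.594688415527344), 6.193310260772705)
plane 229 [ 0.554  0.054 -0.261] slope 29.11 az 5.52 0.0021
tab rect ((697.8259887695312, 119.4481430053711), (52.32213592529297, 89.41976928710938), 5.3786468505859375) 229
plane 1138 [ 0.569  0.062 -0.254] slope 29.78 az 6.27 0.002
board ((589.1397705078125, 100.38640594482422), (86.78225708007812, 155.66641235351562), 6.128128528594971)
[[584 622 672 677 692 717 741 743 750 750 755 755 759 759 761 761 761 760
  665 379]
 [750 752 757 759 761 761 761 761 761 761 761 761 761 761 760 761 760 759
  690 384]
 [762 762 762 761 761 761 761 761 761 761 761 760 761 761 760 761 761 761
  745 428]
 [761 761 761 761 761 761 761 761 759 759 761 761 759 759 759 760 759 759
  759 458]
 [761 761 761 761 761 761 758 751 730 727 748 755 759 759 759 759 759 759
  759 468]
 [761 761 761 761 761 758 687 505 454 394 417 644 753 761 761 761 761 761
  761 513]
 [761 762 762 761 762 694 393 338 341 345 324 360 622 761 761 761 761 761
  76
[... 242 characters left out ...]
 761 761
  760 738]
 [761 761 761 761 761 675 488 378 327 323 489 602 754 744 759 760 759 759
  759 748]
 [761 761 761 761 761 752 699 602 524 565 676 757 763 760 759 759 759 759
  759 759]
 [761 761 761 761 761 761 759 747 742 755 760 763 761 759 759 759 759 759
  759 759]
 [760 761 761 761 761 761 761 761 760 761 760 759 760 760 760 759 760 760
  761 763]
 [760 761 761 761 761 761 761 761 761 761 761 763 761 761 761 761 763 762
  764 765]
 [760 761 761 761 761 761 761 761 761 763 763 765 763 763 763 763 765 764
  765 765]
 [760 763 763 763 763 763 763 761 761 763 762 761 765 765 765 764 762 761
  761 761]
 [760 765 765 765 765 764 765 761 761 761 761 761 761 761 761 761 761 761
  761 761]]
```

View pics/t_ear.png

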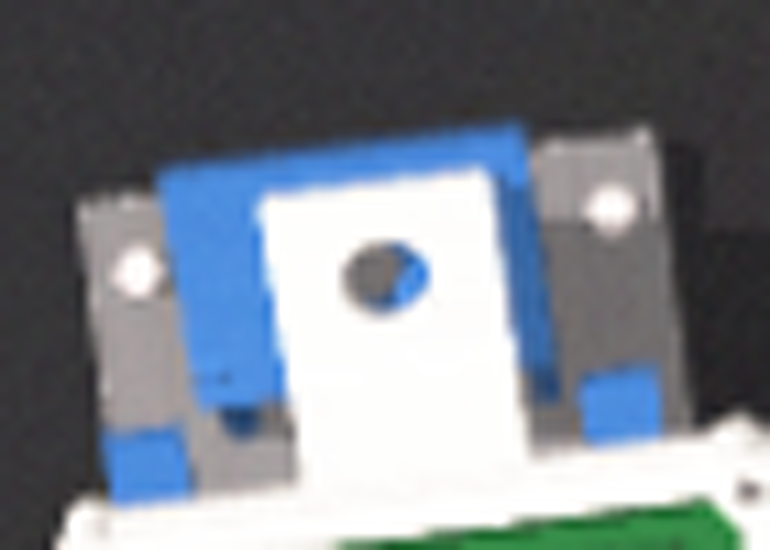

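```bash
cat >> h.py <<'E'
def tabR(yaw=6.1,slope=30.):
    a=np.radians(yaw);s=np.radians(slope)
    h=np.array([np.cos(a),np.sin(a),0])
    tx=h*np.cos(s)+np.array([0,0,np.sin(s)]);tz=-h*np.sin(s)+np.array([0,0,np.cos(s)])
    return np.stack([tx,np.cross(tz,tx),tz],1)
def rayplane3(c,T,uv,p0,n):
    uv=np.atleast_2d(uv).astype(float);T=np.array(T)
    d=np.stack([(uv[:,0]-c["cx"])/c["fx"],(uv[:,1]-c["cy"])/c["fy"],np.ones(len(uv))],1)@T[:3,:3].T
    o=T[:3,3];return o+d*(((np.array(p0)-o)@n)/(d@n))[:,None]
E
python3 - <<'E'
from h import *
from bench import ctrl
c=load("top0.pkl");T=c["world_from_camera"];Rt=tabR()
w=c["img"].astype(float).sum(2);m=np.clip((760-w)/(760-400),0,1);mm=np.zeros_like(m);mm[134:146,209:221]=m[134:146,209:221]
v,u=np.mgrid[0:384,0:512];uc,vc=(mm*u).sum()/mm.sum(),(mm*v).sum()/mm.sum();print(uc,vc)
H=rayplane(c,T,[(uc,vc)],.1378)[0]
print("ear hole",H.round(4),"lateral",H@Rt[:,1],"along",H@Rt[:,0])
E0=H+Rt[:,1]*(.0444-H@Rt[:,1]); E0[2]=.1378; print("ear_level est",E0)
np.save("E0.npy",E0)
o=ctrl.get_obs();Rg=np.stack([-Rt[:,2],Rt[:,1],Rt[:,0]],1)
p=E0+Rt[:,2]*(.110+.045)+Rt[:,0]*.05;print(p)
goal(o,p,Rg)
E
```

```text
214.4492311954564 139.75010389250588
ear hole [0.6935 0.1122 0.1378] lateral 0.0378476884677135 along 0.6764234167128412
ear_level est [0.69281752 0.11869366 0.1378    ]
[0.65881242 0.11505956 0.29703394]
tool shift mm [  83.5  249.7 -312.8] turn deg [-83.28 -24.14  22.31]
```

drive_tool(
  increments=[
    [0,0.02,-0.02,0,0,0,-1],
    [0,0.03,-0.04,0,0,0,-1],
    [0,0.035,-0.045,0,0,0,-1],
    [0,0.035,-0.045,0,0,0,-1],
    [0,0.035,-0.045,0,0,0,-1],
    [0,0.035,-0.045,0,0,0,-1],
    [0,0.03,-0.04,0,0,0,-1],
    [0,0.02,-0.025,0,0,0,-1],
    [0,0.01,-0.01,0,0,0,-1],
    [0,0,0,0,0,0,-1],
  ],
)

```text
time_s: 6.35
eef_pos: [0.6583, 0.1173, 0.3784]
eef_rot: [0.544, 0.45, 0.545, -0.452]
wrist_force: [0.2, -0.2, -3.3]
opening: 0.253
```

```bash
cat > g.py <<'E'
from h import *
from bench import ctrl
import sys
def tgt(h,x=0,y=0):
    Rt=tabR();E=np.load("E0.npy");Rg=np.stack([-Rt[:,2],Rt[:,1],Rt[:,0]],1)
    return E+Rt[:,2]*(.110+h)+Rt[:,0]*x+Rt[:,1]*y,Rg
def report():
    o=ctrl.get_obs();Rt=tabR();E=np.load("E0.npy")
    d=Rt.T@(o["eef_pos"]-E)*1000; f=Rt.T@o["wrist_force"]; t=Rt.T@o["torque"]
    A=rot(o); ax=Rt.T@(-A[:,0])
    print("t",o["time_s"],"tab-frame TCP mm",d.round(2),"tip h",(d[2]-110).round(2),"F tab",f.round(1),"M",t.round(2),"axis tilt deg",np.degrees(ax[:2]).round(2),"q",o["q"].round(2))
    return o
if __name__=="__main__":
    a=[float(s) for s in sys.argv[1:]]
    o=report()
    if a: p,Rg=tgt(*a);goal(o,p,Rg)
E
python3 g.py .045 .05 0
```

```text
t 6.35 tab-frame TCP mm [ 90.46   2.24 225.55] tip h 115.55 F tab [-1.5 -0.2 -2.9] M [ 0.    0.06 -0.02] axis tilt deg [28.8  0. ] q [-0.    0.32  1.1  -0.    1.73 -0.19]
tool shift mm [81.3  0.3  2.3] turn deg [-83.22 -24.32  22.44]
```

drive_tool(
  increments=[
    [0,0,0,-9.25,-2.7,2.5,-1],
    [0,0,0,-9.25,-2.7,2.5,-1],
    [0,0,0,-9.25,-2.7,2.5,-1],
    [0,0,0,-9.25,-2.7,2.5,-1],
    [0,0,0,-9.25,-2.7,2.5,-1],
    [0,0,0,-9.25,-2.7,2.5,-1],
    [0,0,0,-9.25,-2.7,2.5,-1],
    [0,0,0,-9.25,-2.7,2.5,-1],
    [0,0,0,-9.2,-2.7,2.4,-1],
    [0,0,0,0,0,0,-1],
  ],
)

```text
time_s: 7.6
eef_pos: [0.6571, 0.1149, 0.3794]
eef_rot: [0.865, -0.025, 0.499, 0.043]
wrist_force: [0.2, -1.2, -3.0]
opening: 0.258
```

```bash
python3 g.py .045 .05 0
```

```text
t 7.6 tab-frame TCP mm [ 8.9700e+01 -3.0000e-02  2.2713e+02] tip h 117.13 F tab [-1.4 -1.2 -2.6] M [0.04 0.55 0.03] axis tilt deg [-0.05  0.18] q [-0.04 -0.08  1.63  0.08  1.08 -1.73]
tool shift mm [ 72.1   0.  -39.8] turn deg [-0.3   0.06  0.18]
```

drive_tool(
  increments=[
    [0.015,0,-0.01,-0.3,0,0.2,-1],
    [0.025,0,-0.015,0,0,0,-1],
    [0.02,0,-0.015,0,0,0,-1],
    [0.012,0,0,0,0,0,-1],
    [0,0,0,0,0,0,-1],
    [0,0,0,0,0,0,-1],
  ],
)

```text
time_s: 8.35
eef_pos: [0.6611, 0.1175, 0.2993]
eef_rot: [0.866, -0.028, 0.497, 0.048]
wrist_force: [0.1, 0.3, -3.0]
opening: 0.262
```

```bash
python3 g.py .045 .05 0; python3 - <<'E'
from h import *
from bench import ctrl,camera
o=ctrl.get_obs()
for n in("wrist","scene","top"):
    c=camera(n);pickle.dump((o,c),open(n+"4.pkl","wb"));cv2.imwrite(f"pics/{n}4.png",c["img"][:,:,::-1])
    if n=="scene":
        cv2.imwrite("pics/scene4z.png",cv2.resize(c["img"][120:260,230:390,::-1],None,fx=4.2,fy=4.2,interpolation=cv2.INTER_CUBIC))
E
```

```text
t 8.35 tab-frame TCP mm [ 53.28   2.17 155.67] tip h 45.67 F tab [-1.4  0.3 -2.6] M [ 0.    0.59 -0.06] axis tilt deg [-0.28 -0.13] q [-0.04 -0.03  1.74  0.1   0.91 -1.76]
tool shift mm [ 0.7 -2.2 -3.3] turn deg [ 0.22  0.28 -0.13]
```

View pics/wrist4.png

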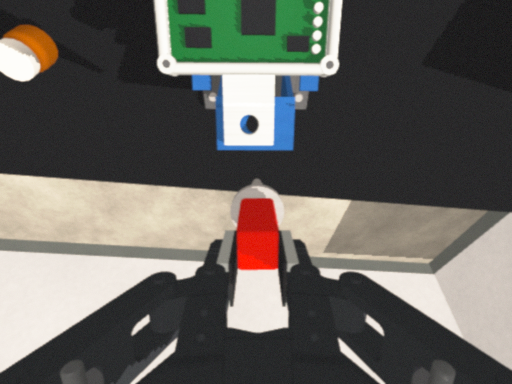

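View pics/scene4z.png

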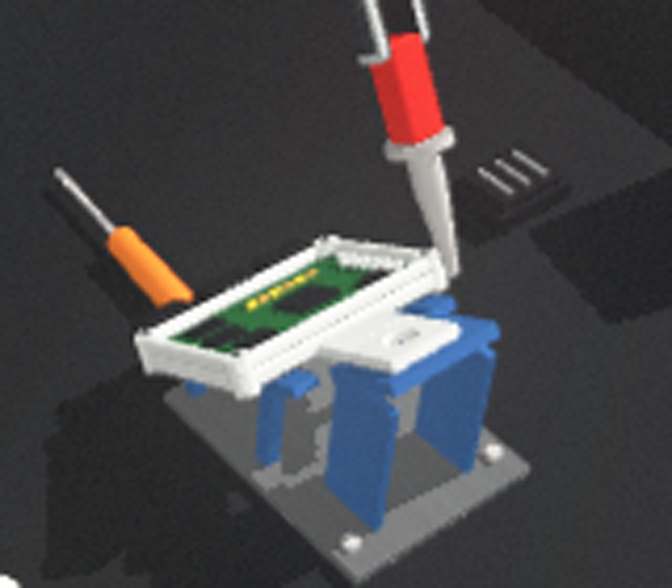

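```bash
python3 - <<'E'
from h import *
o,c=pickle.load(open("wrist4.pkl","rb"));T=wristT(o,c);Rt=tabR();E=np.load("E0.npy")
P=pts(c,T);h=cv2.cvtColor(c["img"],cv2.COLOR_RGB2HSV).astype(int);L=lambda w:(w-E)@Rt*1000
q=L(P)
ok=abs(q[...,2])<40
sub=np.zeros((384,512),bool);sub[72:156,205:305]=1
ear=sub&(h[...,1]<50)&(h[...,2]>170)&ok;ear[:,:222]=0;ear[:,276:]=0;ear[:80]=0
def fit(x):
    for _ in range(4):
        A=np.c_[x[:,:2],np.ones(len(x))];k=np.linalg.lstsq(A,x[:,2],rcond=None)[0];r=x[:,2]-A@k;x=x[abs(r)<max(2,2*r.std())]
    return k,r.std(),len(x)
print("ear plane(tab frame)",fit(q[ear]))
tab=sub&(h[...,0]>100)&(h[...,0]<125)&(h[...,1]>120)&ok;tab[:97]=0
print("tab plane",fit(q[tab]))
print("tab lims",tab.sum(), [ (r,np.nonzero(tab[r])[0][[0,-1]]) for r in range(100,152,8)])
# edges per row subpixel on ear & tab
def lat(u,v,hh): return L(rayplane3(c,T,[(u,v)],E+Rt[:,2]*hh,Rt[:,2]))[0].round(2)
for r in range(104,150,6):
    t=np.nonzero(tab[r])[0];e=np.nonzero(sub[r]&(h[r,:,1]<50)&(h[r,:,2]>170))[0]
    a,b=lat(t[0]-.5,r,-.009),lat(t[-1]+.5,r,-.009);print(r,"tab",a,b,"mid",(a+b)[1]/2,end=" ")
    if len(e):
        a,b=lat(e[0]-.5,r,0),lat(e[-1]+.5,r,0);print("ear",a,b,"mid",(a+b)[1]/2)
m=np.zeros((384,512),np.uint8);g=c["img"].astype(int).min(2)
hole=(g<150);z=np.zeros_like(hole);z[112:136,236:264]=hole[112:136,236:264]
vv,uu=np.nonzero(z);print("hole px",uu.mean(),vv.mean(),len(uu),"L",lat(uu.mean(),vv.mean(),0))
dark=z&~((h[...,0]>100)&(h[...,0]<125)&(h[...,1]>120));
# tip
print("tip axis px tool", [ ( (np.linalg.inv(np.array(c['hand_eye']))@np.array([d,0,0,1])) ) for d in (.110,)])
k=np.linalg.inv(np.array(c["hand_eye"]))@np.array([.110,0,0,1]);print(c["fx"]*k[0]/k[2]+c["cx"],c["fy"]*k[1]/k[2]+c["cy"])
print("TCP L",L(o["eef_pos"]), "tip nominal", L(o["eef_pos"]+rot(o)[:,0]*.11))
cv2.imwrite("pics/wrist4z.png",cv2.resize(c["img"][65:205,195:320,::-1],None,fx=4.2,fy=4.2,interpolation=cv2.INTER_CUBIC))
E
```

```text
ear plane(tab frame) (array([ 1.07601711e-03, -3.09877129e-03,  2.20282018e+00]), np.float64(0.7284471454714873), 2932)
tab plane (array([ 1.26526407e-04, -2.01442893e-03, -6.76172705e+00]), np.float64(0.74820397813118), 1628)
tab lims 1644 [(100, array([217, 293])), (108, array([216, 294])), (116, array([216, 294])), (124, array([217, 293])), (132, array([217, 293])), (140, array([217, 293])), (148, array([218, 292]))]
104 tab [-22.12 -45.61  -9.  ] [-22.44  44.54  -9.  ] mid -0.5350000000000001 ear [-22.12 -36.57   0.  ] [-22.32  21.17   0.  ] mid -7.699999999999999
110 tab [-15.55 -45.88  -9.  ] [-15.87  44.83  -9.  ] mid -0.5250000000000021 ear [-15.72 -36.79   0.  ] [-15.93  20.2    0.  ] mid -8.295
116 tab [ -8.9  -46.15  -9.  ] [-9.22 45.12 -9.  ] mid -0.5150000000000006 ear [ -9.25 -37.     0.  ] [-9.46 20.33  0.  ] mid -8.335
122 tab [ -2.17 -45.27  -9.  ] [-2.49 44.25 -9.  ] mid -0.5100000000000016 ear [ -2.71 -36.09  -0.  ] [-2.91 20.47  0.  ] mid -7.810000000000002
128 tab [  4.64 -45.54  -9.  ] [ 4.33 44.53 -9.  ] mid -0.504999999999999 ear [  3.93 -36.31   0.  ] [ 3.73 20.61  0.  ] mid -7.850000000000001
134 tab [ 11.55 -45.82  -9.  ] [11.23 44.83 -9.  ] mid -0.495000000000001 ear [ 10.64 -36.52   0.  ] [10.44 20.75  0.  ] mid -7.885000000000002
140 tab [ 18.54 -46.1   -9.  ] [18.22 45.12 -9.  ] mid -0.490000000000002 ear [ 17.44 -36.75   0.  ] [17.25 20.89  0.  ] mid -7.93
146 tab [ 25.61 -46.38  -9.  ] [25.31 44.23 -9.  ] mid -1.0750000000000028 hole px 248.80363636363637 124.06545454545454 275 L [-0.53 -7.48 -0.  ]
tip axis px tool [array([ 1.63047422e-04, -1.20429603e-02,  2.89455241e-01,  1.00000000e+00])]
257.4346449618239 180.87625681902892
TCP L [ 53.2839981    2.16866246 155.67334985] tip nominal [53.82808128  2.4207024  45.67498418]
```

View pics/wrist4z.png

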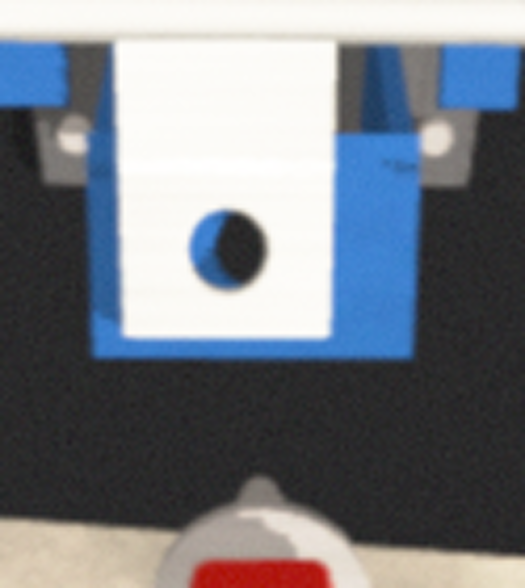

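```bash
python3 - <<'E'
from h import *
E=np.load("E0.npy");np.save("E0.npy",E-.0005*tabR()[:,1])
E
python3 g.py .015 0 -.0036
```

```text
t 8.5 tab-frame TCP mm [ 53.04   2.68 155.87] tip h 45.87 F tab [-1.7  0.8 -2.9] M [-0.03  0.64 -0.03] axis tilt deg [-0.29 -0.13] q [-0.04 -0.03  1.74  0.1   0.91 -1.76]
tool shift mm [ 30.6  -6.1 -53.2] turn deg [ 0.23  0.29 -0.13]
```

drive_tool(
  increments=[
    [0,-0.002,-0.015,0.2,0.3,-0.1,-1],
    [0,-0.002,-0.018,0,0,0,-1],
    [0.005,-0.002,-0.015,0,0,0,-1],
    [0.01,0,-0.005,0,0,0,-1],
    [0.01,0,0,0,0,0,-1],
    [0.005,0,0,0,0,0,-1],
    [0,0,0,0,0,0,-1],
    [0,0,0,0,0,0,-1],
  ],
)

```text
time_s: 9.5
eef_pos: [0.6304, 0.1082, 0.2458]
eef_rot: [0.864, -0.027, 0.5, 0.047]
wrist_force: [-0.0, 0.5, -2.7]
opening: 0.26
```

```bash
python3 g.py .015 0 -.0036; python3 - <<'E'
from h import *
from bench import ctrl,camera
o=ctrl.get_obs()
for n in("wrist","scene","top"):
    c=camera(n);pickle.dump((o,c),open(n+"5.pkl","wb"))
    b={"wrist":(65,205,195,320),"scene":(130,250,270,370),"top":(100,200,170,270)}[n]
    cv2.imwrite(f"pics/{n}5z.png",cv2.resize(c["img"][b[0]:b[1],b[2]:b[3],::-1],None,fx=4.2,fy=4.2,interpolation=cv2.INTER_CUBIC))
E
```

```text
t 9.5 tab-frame TCP mm [ -0.7   -3.29 125.08] tip h 15.08 F tab [-1.4  0.5 -2.4] M [-0.06  0.6   0.03] axis tilt deg [ 0.09 -0.05] q [-0.06 -0.06  1.87  0.12  0.82 -1.8 ]
tool shift mm [ 0.1 -0.3  0.7] turn deg [ 0.04 -0.09 -0.05]
```

View pics/scene5z.png

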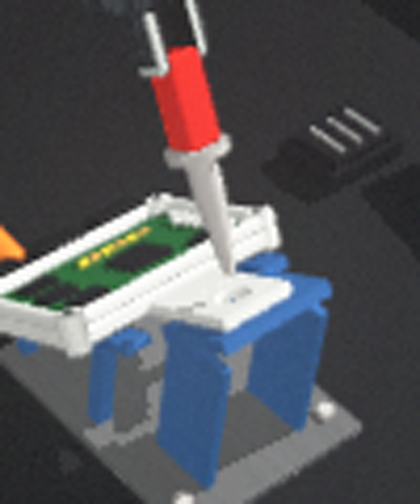

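View pics/wrist5z.png

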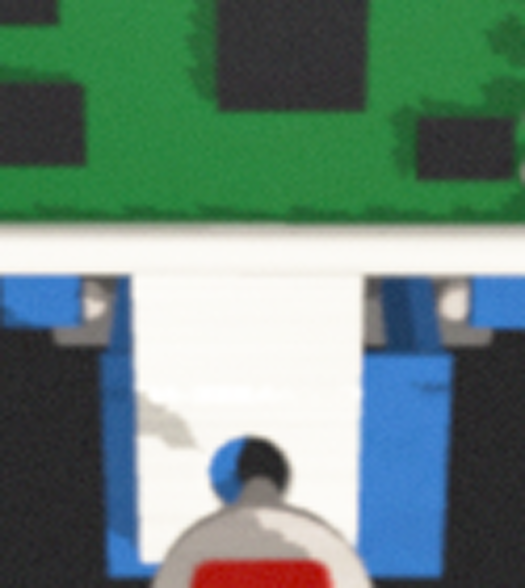

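The tip at scene-zoom (230,273), extended along its axis, meets the hole at (238,293). The wrist view puts it about 3 mm right of the ear hole's centre, over the overlap. I'll start down.

drive_tool(
  increments=[
    [0.005,0,0,0,0,0,-1],
    [0.005,0,0,0,0,0,-1],
    [0.004,0,0,0,0,0,-1],
    [0.003,0,0,0,0,0,-1],
    [0.003,0,0,0,0,0,-1],
    [0,0,0,0,0,0,-1],
  ],
)

```text
time_s: 10.4
eef_pos: [0.6399, 0.1092, 0.2277]
eef_rot: [0.864, -0.027, 0.5, 0.047]
wrist_force: [-0.6, 0.9, -2.8]
opening: 0.254
```

```bash
python3 g.py -.02 0 -.0036
```

```text
t 10.4 tab-frame TCP mm [ -1.47  -3.3  104.7 ] tip h -5.3 F tab [-1.8  1.  -2.2] M [-0.04  0.58  0.05] axis tilt deg [ 0.15 -0.05] q [-0.06 -0.02  1.87  0.12  0.78 -1.8 ]
tool shift mm [14.7 -0.3  1.5] turn deg [ 0.03 -0.15 -0.05]
```

drive_tool(
  increments=[
    [0.003,0,0.001,0,-0.1,0,-1],
    [0.003,0,0,0,0,0,-1],
    [0.003,0,0,0,0,0,-1],
    [0.003,0,0,0,0,0,-1],
    [0.002,0,0,0,0,0,-1],
    [0,0,0,0,0,0,-1],
  ],
)

```text
time_s: 11.15
eef_pos: [0.6477, 0.1101, 0.2162]
eef_rot: [0.865, -0.027, 0.5, 0.047]
wrist_force: [-0.2, -0.1, -2.9]
opening: 0.258
```

```bash
python3 g.py -.025 0 -.0036
```

```text
t 11.15 tab-frame TCP mm [-0.39 -3.26 90.78] tip h -19.22 F tab [-1.7 -0.1 -2.4] M [0.   0.63 0.04] axis tilt deg [ 0.04 -0.05] q [-0.06  0.01  1.86  0.12  0.75 -1.8 ]
tool shift mm [ 5.8 -0.3  0.4] turn deg [ 0.03 -0.04 -0.05]
```

drive_tool(
  increments=[
    [0.003,0.0005,0,0,0,0,-1],
    [0.003,0.0005,0,0,0,0,-1],
    [0.003,0.0005,0,0,0,0,-1],
    [0.003,0.0005,0,0,0,0,-1],
    [0.003,0.0005,0,0,0,0,-1],
    [0.003,0.0005,0,0,0,0,-1],
    [0,0,0,0,0,0,-1],
  ],
)

```text
time_s: 12.02
eef_pos: [0.6564, 0.1138, 0.2005]
eef_rot: [0.865, -0.027, 0.5, 0.046]
wrist_force: [1.1, -5.0, -3.6]
opening: 0.257
```

```bash
python3 g.py -.045 0 0
```

```text
t 12.025 tab-frame TCP mm [-0.45 -0.51 72.63] tip h -37.37 F tab [-1.4 -5.1 -3.4] M [-1.06  0.65 -0.04] axis tilt deg [ 0.04 -0.03] q [-0.05  0.05  1.86  0.12  0.72 -1.79]
tool shift mm [7.6 0.5 0.5] turn deg [ 0.03 -0.04 -0.03]
```

drive_tool(
  increments=[
    [0.003,0.0005,0,0,0,0,-1],
    [0.003,0,0,0,0,0,-1],
    [0.003,0,0,0,0,0,-1],
    [0.003,0,0,0,0,0,-1],
    [0,0,0,0,0,0,-1],
  ],
)

```text
time_s: 12.65
eef_pos: [0.6622, 0.1152, 0.1899]
eef_rot: [0.865, -0.027, 0.5, 0.047]
wrist_force: [0.8, -3.4, -4.0]
opening: 0.26
```

```bash
python3 g.py -.055 0 0
```

```text
t 12.65 tab-frame TCP mm [-0.64  0.24 60.5 ] tip h -49.5 F tab [-1.6 -3.5 -3.7] M [-1.02  0.68  0.03] axis tilt deg [ 0.06 -0.05] q [-0.04  0.08  1.85  0.12  0.7  -1.79]
tool shift mm [ 5.5 -0.2  0.6] turn deg [ 0.03 -0.06 -0.05]
```

drive_tool(
  increments=[
    [0.002,0,0.0003,0,0,0,-1],
    [0.002,0,0,0,0,0,-1],
    [0.002,0,0,0,0,0,-1],
    [0.002,0,0,0,0,0,-1],
    [0,0,0,0,0,0,-1],
  ],
)

```text
time_s: 13.28
eef_pos: [0.6664, 0.1156, 0.1833]
eef_rot: [0.865, -0.027, 0.5, 0.047]
wrist_force: [0.5, -4.6, -3.3]
opening: 0.253
```

```bash
python3 g.py -.065 0 0
```

```text
t 13.275 tab-frame TCP mm [-0.26  0.25 52.66] tip h -57.34 F tab [-1.7 -4.6 -2.9] M [-1.04  0.91  0.02] axis tilt deg [ 0.05 -0.05] q [-0.04  0.1   1.85  0.12  0.68 -1.79]
tool shift mm [ 7.7 -0.3  0.3] turn deg [ 0.03 -0.05 -0.05]
```

drive_tool(
  increments=[
    [0.002,0,0,0,0,0,-1],
    [0.002,0,0,0,0,0,-1],
    [0.002,0,0,0,0,0,-1],
    [0.002,0,0,0,0,0,-1],
    [0.002,0,0,0,0,0,-1],
    [0,0,0,0,0,0,-1],
  ],
)

```text
time_s: 14.02
eef_pos: [0.6715, 0.1162, 0.1747]
eef_rot: [0.865, -0.027, 0.5, 0.047]
wrist_force: [-0.9, -3.6, -3.9]
opening: 0.263
```

```bash
python3 g.py -.075 0 0
```

```text
t 14.025 tab-frame TCP mm [-0.2   0.29 42.67] tip h -67.33 F tab [-3.1 -3.5 -2.7] M [-0.84  0.97 -0.01] axis tilt deg [ 0.04 -0.05] q [-0.04  0.12  1.84  0.12  0.67 -1.79]
tool shift mm [ 7.7 -0.3  0.2] turn deg [ 0.03 -0.04 -0.05]
```

drive_tool(
  increments=[
    [0.002,0,-0.0002,0,0,0,-1],
    [0.002,0,0,0,0,0,-1],
    [0.002,0,0,0,0,0,-1],
    [0.002,0,0,0,0,0,-1],
    [0,0,0,0,0,0,-1],
  ],
)

```text
time_s: 14.65
eef_pos: [0.6753, 0.1165, 0.1676]
eef_rot: [0.865, -0.027, 0.5, 0.047]
wrist_force: [-1.3, -4.3, -3.7]
opening: 0.26
```

```bash
python3 g.py -.08 0 0
```

```text
t 14.65 tab-frame TCP mm [-0.36  0.22 34.68] tip h -75.32 F tab [-3.4 -4.1 -2.3] M [-0.89  0.91 -0.01] axis tilt deg [ 0.04 -0.05] q [-0.04  0.14  1.84  0.12  0.65 -1.79]
tool shift mm [ 4.7 -0.2  0.4] turn deg [ 0.02 -0.04 -0.05]
```

drive_tool(
  increments=[
    [0.0015,0,0,0,0,0,-1],
    [0.0015,0,0,0,0,0,-1],
    [0,0,0,0,0,0,-1],
  ],
)

```text
time_s: 15.02
eef_pos: [0.6767, 0.1168, 0.1656]
eef_rot: [0.865, -0.027, 0.5, 0.047]
wrist_force: [-5.1, -4.8, 1.0]
opening: 0.26
```

```bash
python3 g.py -.08 0 0
```

```text
t 15.025 tab-frame TCP mm [-0.21  0.3  32.2 ] tip h -77.8 F tab [-4.3 -4.2  3.7] M [-0.82  1.29  0.01] axis tilt deg [ 0.03 -0.05] q [-0.04  0.14  1.84  0.12  0.65 -1.79]
tool shift mm [ 2.2 -0.3  0.2] turn deg [ 0.04 -0.03 -0.05]
```

drive_tool(
  increments=[
    [0.001,0,0,0,0,0,-1],
    [0.0005,0,0,0,0,0,-1],
    [0,0,0,0,0,0,-1],
  ],
)

```text
time_s: 15.4
eef_pos: [0.677, 0.117, 0.1657]
eef_rot: [0.865, -0.027, 0.5, 0.047]
wrist_force: [-18.2, -5.8, 12.7]
opening: 0.258
```

```bash
python3 g.py -.08 0 0;python3 - <<'E'
from h import *
from bench import ctrl,camera
for n in("wrist","scene"):
    c=camera(n);pickle.dump(c,open(n+"6.pkl","wb"))
    b={"wrist":(65,205,195,320),"scene":(130,250,270,370)}[n]
    cv2.imwrite(f"pics/{n}6z.png",cv2.resize(c["img"][b[0]:b[1],b[2]:b[3],::-1],None,fx=4.2,fy=4.2,interpolation=cv2.INTER_CUBIC))
E
```

```text
t 15.4 tab-frame TCP mm [ 0.17  0.51 32.07] tip h -77.93 F tab [-9.9 -3.8 20.3] M [-0.79  2.22  0.08] axis tilt deg [ 0.03 -0.06] q [-0.04  0.14  1.83  0.12  0.65 -1.8 ]
tool shift mm [ 2.1 -0.5 -0.2] turn deg [ 0.08 -0.03 -0.06]
```

View pics/scene6z.png

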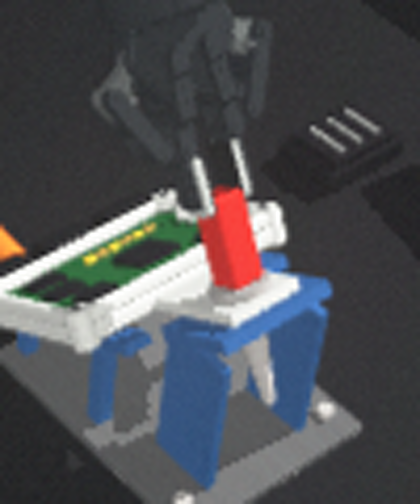

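View pics/wrist6z.png

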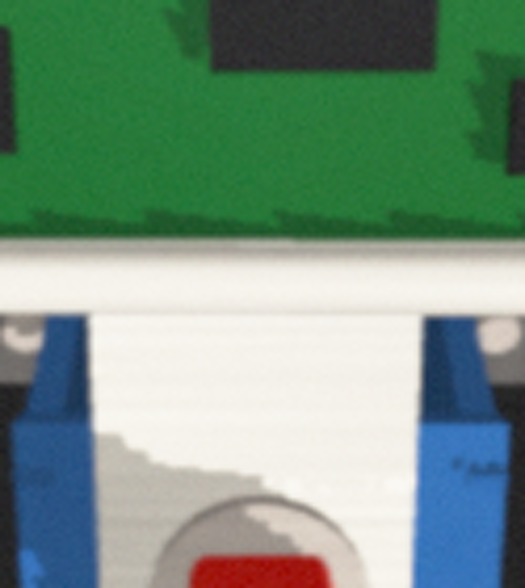

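Force rises sharply (4 to 20 N in 0.1 mm) at the expected depth and the collar looks flush. I'll give one firmer press to confirm the stop is solid, then ease off.

drive_tool(
  increments=[
    [0.001,0,-0.0004,0,0,0,-1],
    [0.001,0,0,0,0,0,-1],
    [0,0,0,0,0,0,-1],
  ],
)

```text
time_s: 15.88
eef_pos: [0.6774, 0.1173, 0.1658]
eef_rot: [0.865, -0.027, 0.499, 0.047]
wrist_force: [-34.3, -8.1, 29.4]
opening: 0.259
```

```bash
python3 g.py -.08 0 0
```

```text
t 15.875 tab-frame TCP mm [ 0.57  0.8  31.96] tip h -78.04 F tab [-15.6  -4.4  42.9] M [-0.75  3.33 -0.04] axis tilt deg [-0.   -0.07] q [-0.04  0.14  1.83  0.12  0.65 -1.8 ]
tool shift mm [ 2.  -0.8 -0.6] turn deg [ 0.13  0.   -0.07]
```

drive_tool(
  increments=[
    [-0.0015,0,-0.0001,0,0,0,-1],
    [-0.0015,-0.0002,-0.0001,0,0,0,-1],
    [0,0,0,0,0,0,-1],
  ],
)

```text
time_s: 16.25
eef_pos: [0.6765, 0.117, 0.1654]
eef_rot: [0.865, -0.027, 0.499, 0.047]
wrist_force: [-8.1, -1.9, 4.5]
opening: 0.258
```

```bash
python3 g.py -.08 0 0
```

```text
t 16.25 tab-frame TCP mm [-0.44  0.6  32.07] tip h -77.93 F tab [-4.9 -1.   8.1] M [-0.18  1.37  0.06] axis tilt deg [-0.01 -0.09] q [-0.04  0.14  1.84  0.12  0.65 -1.8 ]
tool shift mm [ 2.1 -0.6  0.4] turn deg [ 0.04  0.01 -0.09]
```

drive_tool(
  increments=[
    [0,0,0,0,0,0,-0.2],
    [0,0,0,0,0,0,0.2],
    [0,0,0,0,0,0,0.4],
    [0,0,0,0,0,0,0.4],
    [0,0,0,0,0,0,0.4],
  ],
)

```text
time_s: 16.88
eef_pos: [0.6767, 0.1165, 0.1647]
eef_rot: [0.865, -0.027, 0.499, 0.047]
wrist_force: [-0.8, 0.3, 0.2]
opening: 0.7
```

```bash
python3 g.py; python3 - <<'E'
from h import *
from bench import ctrl,camera
c=camera("wrist");cv2.imwrite("pics/w7.png",c["img"][:,:,::-1])
c=camera("scene");cv2.imwrite("pics/s7z.png",cv2.resize(c["img"][130:250,270:370,::-1],None,fx=4.2,fy=4.2,interpolation=cv2.INTER_CUBIC))
E
```

```text
t 16.875 tab-frame TCP mm [-0.65  0.08 31.47] tip h -78.53 F tab [-0.6  0.4  0.5] M [-0.01  0.2  -0.04] axis tilt deg [ 0.01 -0.05] q [-0.04  0.14  1.84  0.12  0.65 -1.8 ]
```

View pics/w7.png

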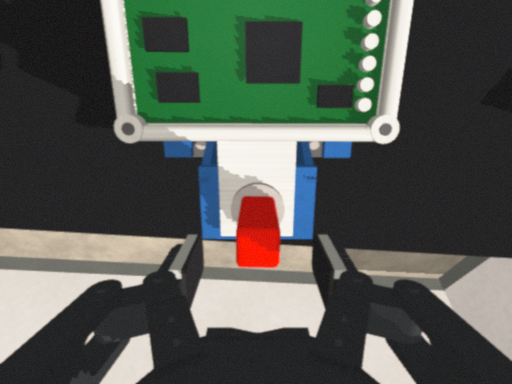

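View pics/s7z.png

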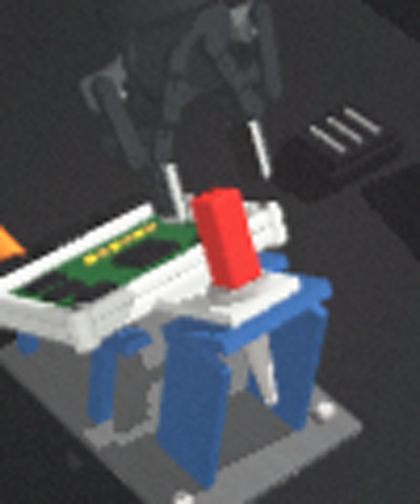

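```bash
python3 - <<'E'
from h import *
from bench import ctrl,camera
o=ctrl.get_obs();cw=camera("wrist");cs=camera("scene");a=load("scene6.pkl");pickle.dump((o,cw,cs),open("st8.pkl","wb"))
f=lambda c:cv2.resize(c["img"][160:235,300:355,::-1],None,fx=7,fy=7,interpolation=cv2.INTER_CUBIC)
cv2.imwrite("pics/cmp8.png",np.hstack([f(a),f(cs)]))
Rt=tabR();E=np.load("E0.npy")
for n,c,T in(("wrist",cw,wristT(o,cw)),("scene",cs,cs["world_from_camera"]),("scene_before",a,a["world_from_camera"])):
    q=(pts(c,T)-E)@Rt*1000;h=cv2.cvtColor(c["img"],cv2.COLOR_RGB2HSV).astype(int)
    red=((h[...,0]<6)|(h[...,0]>174))&(h[...,1]>150)&(h[...,2]>60)&(np.abs(q).max(-1)<100)
    x=q[red];print(n,len(x),x.min(0).round(1),x.max(0).round(1))
    for lo in range(6,74,8):
        s=x[(x[:,2]>=lo)&(x[:,2]<lo+8)]
        if len(s)>3: print("  z",lo,np.median(s,0).round(1),np.percentile(s,10,0).round(1),np.percentile(s,90,0).round(1),len(s))
E
```

```text
wrist 2777 [-14.  -11.4  12.5] [10.1 12.3 69.9]
  z 6 [-13.1   2.3  13.7] [-13.2  -5.9  12.9] [-12.9   7.7  13.9] 20
  z 14 [-13.2  -0.2  18.3] [-13.5  -8.5  15.2] [-12.8   8.7  20.8] 107
  z 22 [-13.2  -0.2  26. ] [-13.5  -8.8  22.9] [-12.8   9.   29. ] 130
  z 30 [-13.2   0.5  34.2] [-13.5  -8.4  30.5] [-12.7   9.   37.3] 148
  z 38 [-13.2   0.4  42.1] [-13.5  -8.6  38.6] [-12.7   8.9  45.3] 168
  z 46 [-13.2   0.4  50.1] [-13.5  -8.7  46.8] [-12.8   9.1  53.3] 192
  z 54 [-13.2   0.4  58.2] [-13.6  -8.5  55. ] [-12.8   8.8  61.4] 224
  z 62 [-3.8  0.4 68. ] [-12.6  -8.7  66.3] [ 6.5  9.3 68.8] 1788
scene 255 [-10.2 -12.6   7.6] [14.6 12.9 67.9]
  z 6 [ 9.7 -6.4 11.5] [ -3.3 -10.3   8.3] [12.2  8.  12.8] 21
  z 14 [10.2 -4.4 17.8] [ -0.4 -10.5  14.7] [12.4  7.9 21.3] 32
  z 22 [10.3 -6.5 25.8] [-1.6 -9.8 23.1] [12.9  7.2 29.6] 32
  z 30 [ 9.6 -5.2 34.4] [ -2.1 -10.4  30.4] [11.9  7.3 37.4] 32
  z 38 [ 9.  -7.2 42.1] [-5.4 -9.9 39.4] [11.9  7.5 44.9] 32
  z 46 [ 9.7 -4.8 49.6] [ -2.7 -10.2  46.4] [12.3  8.6 52.6] 32
  z 54 [10.1 -6.3 57.6] [ -1.7 -10.6  54.8] [12.6 10.1 61.5] 39
  z 62 [ 7.2 -2.7 65.8] [-4.3 -9.8 63. ] [11.4  7.9 67.1] 35
scene_before 232 [ -7.  -11.5   8.1] [17.2 13.6 67.9]
  z 6 [11.1 -4.5 11.6] [ -3.  -10.3   8.9] [12.6  6.5 13.7] 23
  z 14 [12.1 -6.9 18. ] [  0.7 -10.7  15.3] [13.8  8.5 20.4] 28
  z 22 [11.7 -5.2 25.2] [ -0.4 -10.4  22.8] [14.8  7.5 29.2] 34
  z 30 [11.9 -7.4 34.3] [ -0.6 -10.1  31.3] [15.   7.8 37.3] 33
  z 38 [12.2 -6.8 42.3] [ -1.2 -10.3  39.4] [14.5  6.6 45. ] 34
  z 46 [12.  -4.7 49.9] [ 0.4 -9.8 46.9] [14.4  9.3 53.1] 33
  z 54 [13.9 -1.  57.4] [12.1 -9.7 54.5] [15.4  8.2 60. ] 21
  z 62 [12.8  4.1 65.8] [ 3.  -6.4 62.4] [15.1 10.  67.3] 26
```

View pics/cmp8.png

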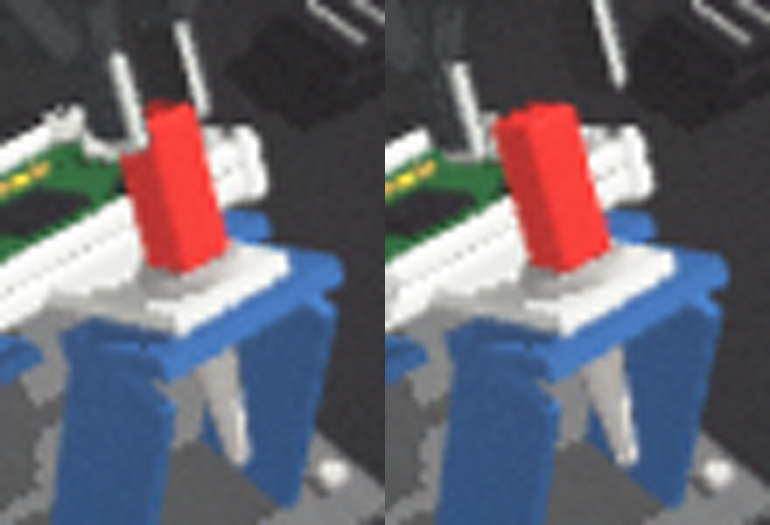

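The wrist depth puts the handle's side face at a constant x of -13.2 mm over its whole height, so the drift stands square, and its top agrees with the collar seated. Now I'll retreat along the axis.

drive_tool(
  increments=[
    [-0.01,0,0,0,0,0,0.4],
    [-0.02,0,0,0,0,0,0.4],
    [-0.03,0,0,0,0,0,0.4],
    [-0.03,0,0,0,0,0,0.4],
    [-0.03,0,0,0,0,0,0.4],
    [-0.02,0,0,0,0,0,0.4],
    [0,0,0,0,0,0,0.4],
    [0,0,0,0,0,0,0.4],
  ],
)

```text
time_s: 18.08
eef_pos: [0.6068, 0.1089, 0.2854]
eef_rot: [0.865, -0.027, 0.5, 0.047]
wrist_force: [0.5, -0.0, 0.1]
opening: 0.7
```

```bash
python3 - <<'E'
from h import *
from bench import ctrl,camera
import time
o=ctrl.get_obs();cw=camera("wrist");cs=camera("scene");print(o["time_s"],o["wrist_force"])
cv2.imwrite("pics/s9.png",cs["img"][:,:,::-1]);cv2.imwrite("pics/w9.png",cw["img"][:,:,::-1])
Rt=tabR();E=np.load("E0.npy");T=wristT(o,cw);q=(pts(cw,T)-E)@Rt*1000
h=cv2.cvtColor(cw["img"],cv2.COLOR_RGB2HSV).astype(int)
red=((h[...,0]<6)|(h[...,0]>174))&(h[...,1]>150)&(h[...,2]>60)&(np.abs(q).max(-1)<100)
x=q[red]
for lo in range(14,74,12):
    s=x[(x[:,2]>=lo)&(x[:,2]<lo+12)]; print(lo,np.median(s,0).round(1),len(s))
t=x[x[:,2]>64];A=np.c_[t[:,:2],np.ones(len(t))];print("top plane tilt deg",np.degrees(np.linalg.lstsq(A,t[:,2],rcond=None)[0][:2]),"h",np.median(t[:,2]))
w=(h[...,1]<60)&(h[...,2]>100)&(abs(q[...,2]-2)<3.5)&(abs(q[...,0]+28)<6)&(abs(q[...,1])<45);e=q[w];print("ear h",np.median(e[:,2]),"y range",np.percentile(e[:,1],[1,99]))
cl=(h[...,1]<60)&(np.hypot(q[...,0],q[...,1])<19)&(q[...,2]>4)&(q[...,2]<14);print("collar top h",np.median(q[cl][:,2]),cl.sum())
E
```

```text
18.075 [ 0.54973962 -0.03402047  0.09300573]
14 [-13.1   1.8  20.6] 29
26 [-13.1  -1.   32. ] 38
38 [-13.1  -0.4  43.6] 45
50 [-13.    0.6  56.8] 46
62 [-2.3  0.6 68. ] 515
top plane tilt deg [ 0.54524248 -0.16615885] h 67.99913318746565
ear h 2.275748671353435 y range [-28.31287888  27.33156655]
collar top h 8.263065849796794 204
```

View pics/s9.png

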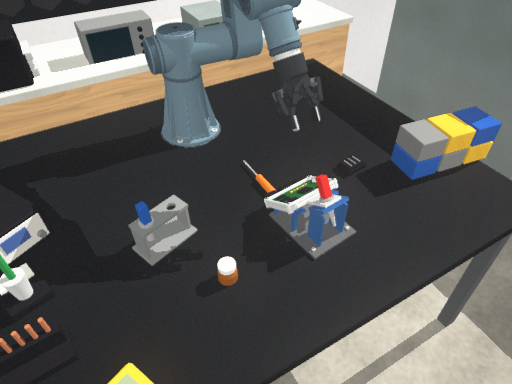

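View pics/w9.png

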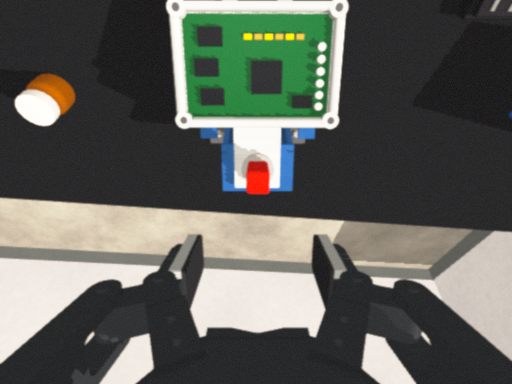

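The collar's top is 6.0 mm above the ear and the handle's top 65.7 mm (66 nominal). Tilt is at most 0.5°, the ear is centred at y of about -0.5 mm, and everything else is in place. Handing in.

```bash
python3 -c "
from bench import hand_in
print(hand_in())"
```

```text
the job is handed in; nothing more can be done
None
```

The red drift is through both holes with its collar home on the ear. I released it and backed the gripper about 140 mm clear, and the job is handed in at about 18 s of the 58 s allowed.

**What I did:** The ear had shifted about 7 mm towards the tab's -y. I entered the drift where the two holes overlapped and moved it onto the tab's axis on the way down, so the taper drew the unit into line. I pressed to a solid stop of about 43 N along the axis. The highest wrist force I read was about 46 N.

**Last checks:**
- **Seating:** the collar's top measured 6.0 mm above the ear (6 nominal) and the handle's top 65.7 mm (66 nominal).
- **Square to the slope:** tilt was 0.5° or less.
- **Alignment:** the ear was centred within about 0.5 mm of the tab's axis.
- **Robot and surroundings:** wrist force was near zero after release. The blue pin was still in the stand, and the jar, cover and screwdriver looked undisturbed.

**Disagreements:**
- The wrist camera put the ear about 2 mm higher than the given geometry, which is about the calibration tolerance. The arm's own stop depth agreed, and the seating figures above are relative to the measured ear.
- While gripped, the drift leaned about 2° up the slope; it settled square once released.

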